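# Seat the adapter plate on the lab jack and hold the nut tote tipped to its yellow corner

### The job

Lower the aluminium adapter plate over the two locating studs of the black lab jack until it lies flush on the jack's top, and let go of it without dropping it. Then pick up the blue tote of brass nuts by its handle and tip it towards its yellow corner until all four nuts have slid together into that corner, so that I can pick them out and fasten the plate. Finish while holding the tote still in the air, tilted and clear of everything; spill no nut and leave the other things on the bench where they are.

Things in the scene. Friction and masses are not known exactly. Their poses are not given: they have to be found in the camera images.
- jack: black scissor lab jack, fixed; origin: centre of its underside, z up; top plate 160 (x) x 120 (y) mm, top face at z = 100 mm. Two steel studs on the top face at x = +-50 mm, y = 0: shoulder diameter 10 mm up to 7 mm above the face, tapering to a thread of diameter 6 mm from 11 up to 28 mm. A knob sticks out 10 mm from its -y side, below the top
- plate: aluminium adapter plate, about 0.5 kg, 150 (x) x 90 (y) x 10 mm thick, flat on the bench; origin: centre of its underside, z up. Through holes of diameter 11.5 mm at x = +-50 mm, y = 0 (it may go on either way round). On its middle a solid block to grip, 60 (x) x 36 (y) mm, from 10 to 40 mm above the underside
- tote: blue open box, about 0.26 kg, 220 (x) x 150 (y) x 50 mm high, walls and floor 4 mm; origin: centre of its underside, z up. A straight handle bar runs along x at y = 0 from end to end, 14 mm wide, 90 to 110 mm above the underside. Yellow guard at the corner +x, +y. Slippery floor: tipped 30 to 40 degrees straight towards the corner, all nuts slide there
- tote_corner (a point): inner corner of the tote's floor at the yellow guard (106, 71, 4 mm in the tote's frame)
- nut0: loose brass knurled nut, diameter 20 mm, 12 mm high, about 18 g, lying flat in the tote; origin at the centre of its underside
- nut1: loose brass knurled nut, diameter 20 mm, 12 mm high, about 18 g, lying flat in the tote; origin at the centre of its underside
- nut2: loose brass knurled nut, diameter 20 mm, 12 mm high, about 18 g, lying flat in the tote; origin at the centre of its underside
- nut3: loose brass knurled nut, diameter 20 mm, 12 mm high, about 18 g, lying flat in the tote; origin at the centre of its underside
- hexkey_big: L-shaped steel hex key, 130 x 45 mm, 9 mm thick, lying flat; bystander
- hexkey_small: L-shaped steel hex key, 110 x 38 mm, 7 mm thick, lying flat; bystander
- driver: screwdriver with orange handle, 190 mm long, 26 mm thick; bystander
- lens: black camera lens standing upright, diameter 70, height 86 mm; bystander
- optic_mount: small round optic on a black post and foot, 75 x 50 mm, 123 mm high; bystander
- lens_cap: black disc, diameter 62, 10 mm thick; bystander
- drive: flat grey portable drive, 112 x 78 x 16 mm; bystander
- mouse: black computer mouse on a blue mat, 100 x 56 x 35 mm; bystander
There are look-alikes about, which are no part of the job. There is more than one size of the plate; the one meant has the size given above.

How it is judged:
On the way:
1. the plate lies flush on the jack's top over both studs, and is let go (horizontal distance between plate and jack below 0.003 m and z of plate in the frame of jack between 0.098 and 0.102 m and angle between the x axis of plate and the x axis of jack, either way round below 0.06 rad and angle between plate's own z axis and vertical below 0.03 rad and contact force between the fingers and plate below 0.1 N), for 0.3 s.
At the end, for the whole second after the job is handed in: Plate flush on the jack (2 mm in height, 3 mm sideways), let go. Tote held still by the gripper alone, inner yellow corner over 30 mm above the bench, tilted 17 to 60 degrees, both sides sloping at least 6 degrees down to that corner; all four nuts at rest within 80 mm of it (all of step 1 and contact force between the fingers and tote above 2 N and height (world z) of tote_corner above 0.03 m and angle between tote's own z axis and vertical between 0.3 and 1.05 rad and angle between tote's own x axis and vertical above 1.671 rad and angle between tote's own y axis and vertical above 1.671 rad and linear speed of tote below 0.02 m/s and angular speed of tote below 0.1 rad/s and distance between each of nut0, nut1, nut2, nut3 and tote_corner below 0.08 m and z of nut0 in the frame of tote between 0 and 0.04 m and linear speed of each of nut0, nut1, nut2, nut3 below 0.03 m/s and z of nut1 in the frame of tote between 0 and 0.04 m and z of nut2 in the frame of tote between 0 and 0.04 m and z of nut3 in the frame of tote between 0 and 0.04 m and contact force between tote and jack below 0.2 N and contact force between tote and plate below 0.2 N and contact force between tote and lens below 0.2 N and contact force between tote and optic_mount below 0.2 N and contact force between tote and mouse below 0.2 N); the arm keeps its last pose, push and grip.
It fails at once if the plate is dropped (moves faster than 0.4 m/s with no finger touching it) (contact force between the fingers and plate below 0.1 N and linear speed of plate above 0.4 m/s).
It fails at once if a nut is spilled from the tote (z of any of nut0, nut1, nut2, nut3 in the frame of tote below -0.01 m).
It fails at once if another thing on the bench is moved more than 30 mm (distance of any of hexkey_big, hexkey_small, driver, lens, optic_mount, lens_cap, drive, mouse from where it was at the start of the episode above 0.03 m).
It also fails if it takes over 67 s, if anything falls off the work surface, if the arm or the gripper's body presses on something with over 40 N, if the wrist force passes 120 N, or if a joint passes its speed limit or range.

### The arm

A 6-joint arm with a two-finger parallel gripper is mounted at the origin on the work surface. World frame = base frame: x ahead of the robot, y to its left, z up, the work surface at z = 0. Lengths are in m, angles in rad, forces in N, time in s.
With the tool pointing down it reaches from about 0.25 to 0.775 m from the base axis. Payload 4 kg.
Tool frame: the origin (TCP) lies between the finger pads; the fingertips stand 14 mm ahead of it and the grasp point (between the pads) lies 5 mm behind it (robot.tips_ahead is the distance from the TCP to the fingertips, in m); z points along the fingers, y is the direction in which the jaws open and shut (so a half turn about z gives the same grasp; the last joint's range is limited). The gripper opens to 94 mm and grips with 3 to 60 N. Pads are 16 mm wide; open, the fingers measure 119 mm over their backs; the gripper's body (75 mm by 177 mm) begins 78 mm behind the grasp point.
Start: joints at [1.163, 0.087, 1.371, -0, 1.684, -0.103], TCP at [0.165, 0.525, 0.22] pointing down, gripper open.
Joint ranges: [-3.1, 3.1], [-0.76, 2.03], [0.27, 2.55], [-1.08, 4.22], [0.17, 2.65], [-2.57, 2.57]. Speed limits (rad/s): [2.79, 2.79, 3.14, 3.14, 3.14, 3.14].

### API

Orientations are given as [roll, pitch, yaw] about the fixed x, y, z axes, in that order (R = Rz(yaw) Ry(pitch) Rx(roll)).
In Python, from bench import robot, optics, job gives the robot as it stands.
- The arm moves only by the tool apply_moves, never from a script. Its argument "moves" is a list of rows, each a list of 3 entries, a list of its own where there are three numbers: the shift along the tool's x, y, z in cm, then the turn, a rotation vector about the tool's x, y, z in rad, then the opening, from 0 (shut) to 1 (fully open). In form: [[[tx, ty, tz], [rx, ry, rz], grip], ...]. A call has exactly 10 rows; each row is the pose to reach, as a shift and turn from the pose commanded when the call began, along the tool's axes at that moment; what a row does not reach only later rows make up. A row lasts 1/12 s, in which the tool goes at most 41.7 mm and 7.16 degrees, less where a joint would pass 70% of its speed; a pose out of reach is approached as far as the arm can. A call with a gripper value outside its range is refused whole. The fingers move at their own pace and stop on an object; the grip force is fixed at half the most. Time passes only in rows, so rows that repeat a pose let the fingers close, or fill a call up. It gives the time, the measured TCP pose, the force and the opening at its end, in the units of the state.
- robot.get_obs(): the state, without advancing time (a new reading comes with each control period).
- optics.snapshot(name): name is "side" or "top"; returns the picture (420x560x3 uint8, red, green, blue); there is no depth.
- optics.get_calibration(name): a dict with "fx", "fy", "cx", "cy" (pixels), "rvec" (rotation vector, rad) and "tvec" (3), from world to camera coordinates, as OpenCV has them. Camera axes: x right, y down, z forward; pixel columns grow to the right and rows downward; lengths in m; the calibration is good to about 2 mm. A picture is of the moment at which its call begins. get_calibration takes no time and is no camera call.
- job.close_job(): hands the job in, once; it reports no verdict.
The state is a dict: "time": time; "joint_positions": joint angles; "qvel": joint speeds; "joint_torque": joint torques, N m; "tool_pos": TCP position; "ee_rot": TCP orientation; "wrist_force": force on the tool from outside, world axes, zero at the start; "wrist_torque": the same for the moment, N m; "width": finger opening in m.
Only numpy, scipy, OpenCV 4.12 (cv2) and the standard library are available. Lean on these libraries where they do the work, as an engineer would, in place of code of your own. Each camera call takes 0.05 s, during which the arm holds its last target.

## Working session

There is one attempt and no reset: what is moved stays moved. The work goes in short steps, Python scripts to look and compute and a tool call to move; the robot and the scene stay as the last step left them, time stands still between calls to the robot, and variables do not carry over. Pictures are saved under pics/ and viewed, and the job is handed in when it is done.

Besides the shell and the picture viewer there is one more tool, called after "Call:" by a JSON object that holds its "op" and its "data", one argument or row to a line. apply_moves: Moves the arm, as the interface text tells. Its arguments: {"type":"object","properties":{"moves":{"type":"array"}},"required":["moves"]}

```bash
ls; mkdir -p pics
python3 - <<'E'
from bench import robot, optics, job
import cv2
print(robot.get_obs())
for n in("side","top"):
    cv2.imwrite(f"pics/{n}0.png",optics.snapshot(n)[:,:,::-1]); print(optics.get_calibration(n))
E
```

```text
pics
{'time': 0.0, 'joint_positions': array([ 1.16289540e+00,  8.79390492e-02,  1.37224324e+00, -2.33102215e-05,
        1.68358899e+00, -1.03080909e-01]), 'qvel': array([-0.00095135,  0.00126763, -0.00043188, -0.00092834, -0.00048859,
        0.00023611]), 'joint_torque': array([ 1.44243735e-03, -3.40201557e+01, -3.02417886e+01,  7.16631766e-02,
        3.33473738e-02, -1.84808591e-04]), 'tool_pos': array([0.1648629 , 0.52416875, 0.21831845]), 'ee_rot': array([-3.13942321e+00, -2.01132521e-04,  2.83676982e+00]), 'wrist_force': array([ 0.45907258,  0.03854136, -0.12940591]), 'wrist_torque': array([ 0.01456098,  0.03260011, -0.00657657]), 'width': 0.09430357687083454}
{'fx': 491.193225191812, 'fy': 491.193225191812, 'cx': 274.9597353306962, 'cy': 209.48254328103104, 'rvec': array([ 2.32404729, -0.83080454,  0.29608767]), 'tvec': array([-0.35758471,  0.32768984,  1.15920142])}
{'fx': 466.1039292000614, 'fy': 466.1039292000614, 'cx': 285.15356024927877, 'cy': 208.61413987924175, 'rvec': array([ 2.15378289, -2.06158676,  0.2198678 ]), 'tvec': array([0.05224181, 0.52335779, 1.51721281])}
```

View pics/top0.png

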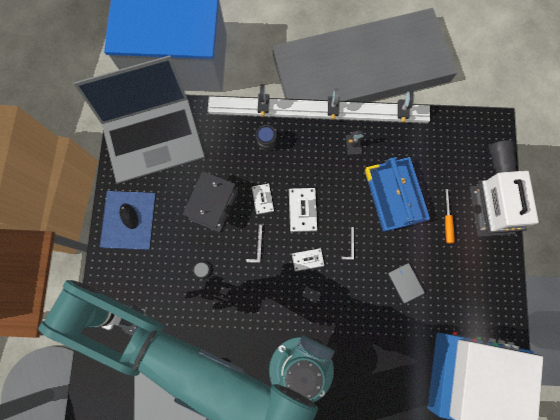

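View pics/side0.png

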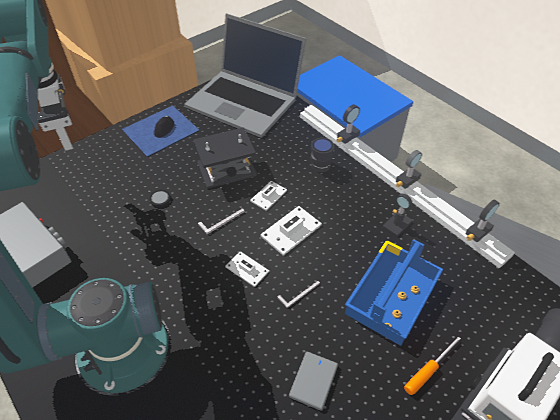

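```bash
cat > h.py <<'E'
import numpy as np, cv2
from bench import robot, optics, job
from scipy.spatial.transform import Rotation as R
def cal(n):
    c=optics.get_calibration(n)
    return np.array([[c['fx'],0,c['cx']],[0,c['fy'],c['cy']],[0,0,1.]]),np.array(c['rvec'],float),np.array(c['tvec'],float)
def proj(n,P):
    K,r,t=cal(n); return cv2.projectPoints(np.asarray(P,float).reshape(-1,1,3),r,t,K,None)[0].reshape(-1,2)
def unproj(n,uv,z):
    K,r,t=cal(n); Rm=cv2.Rodrigues(r)[0]; C=-Rm.T@t
    uv=np.asarray(uv,float).reshape(-1,2)
    d=(Rm.T@np.linalg.inv(K)@np.c_[uv,np.ones(len(uv))].T).T
    return C+d*((z-C[2])/d[:,2])[:,None]
def crop(img,x0,y0,w,h,s,out):
    c=img[y0:y0+h,x0:x0+w]; c=cv2.resize(c,None,fx=s,fy=s,interpolation=cv2.INTER_CUBIC)
    for i in range(0,w,10):
        cv2.line(c,(i*s,0),(i*s,6 if i%50 else 14),(0,255,0),1)
    for i in range(0,h,10):
        cv2.line(c,(0,i*s),(6 if i%50 else 14,i*s),(0,255,0),1)
    cv2.imwrite(out,c)
E
python3 - <<'E'
from h import *
t=cv2.imread("pics/top0.png"); s=cv2.imread("pics/side0.png")
crop(t,180,160,160,115,5,"pics/tc1.png")
crop(t,340,120,120,115,5,"pics/tc2.png")
crop(s,180,120,160,115,5,"pics/sc1.png")
crop(s,330,180,150,120,5,"pics/sc2.png")
crop(s,330,230,130,120,5,"pics/sc3.png")
for n in("top","side"):
    K,r,tv=cal(n);print(n,-cv2.Rodrigues(r)[0].T@tv)
print(proj("top",[[.5,0,0],[.5,.1,0],[.6,0,0]]))
E
```

```text
top [0.19057362 0.06204524 1.5932355 ]
side [-0.03102482 -0.61034298  1.09795915]
[[306.43269709 218.66389557]
 [277.72968383 217.42835432]
 [307.39853433 190.82741137]]
```

View pics/tc1.png

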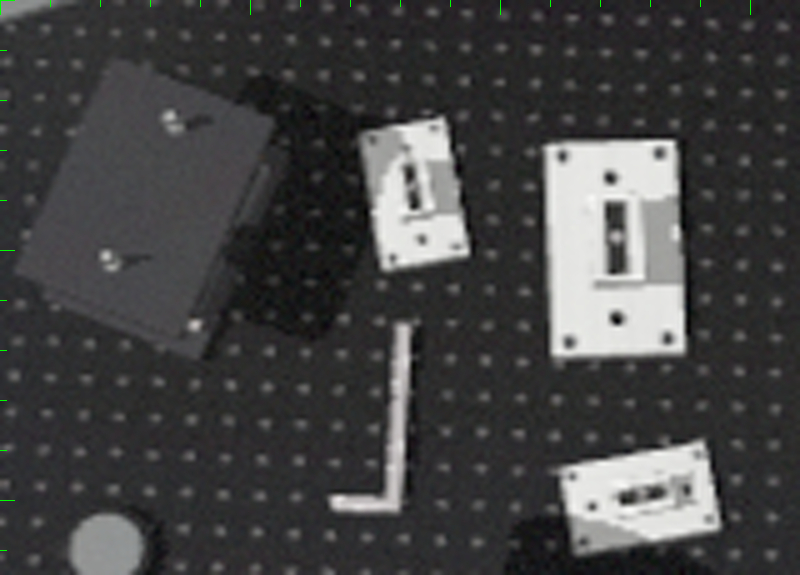

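View pics/tc2.png

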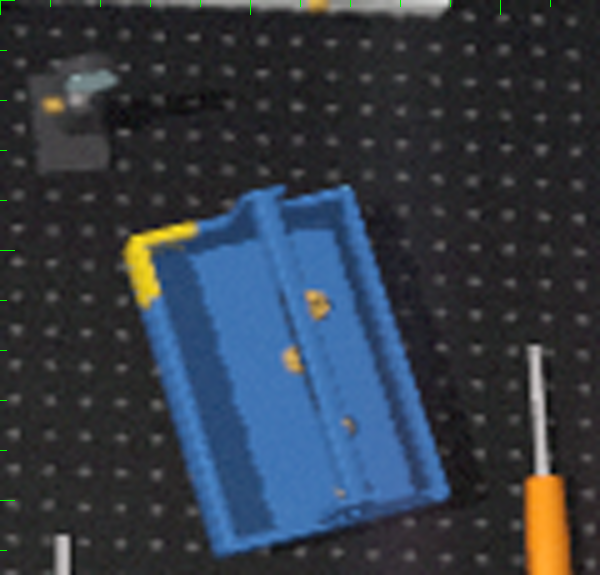

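View pics/sc1.png

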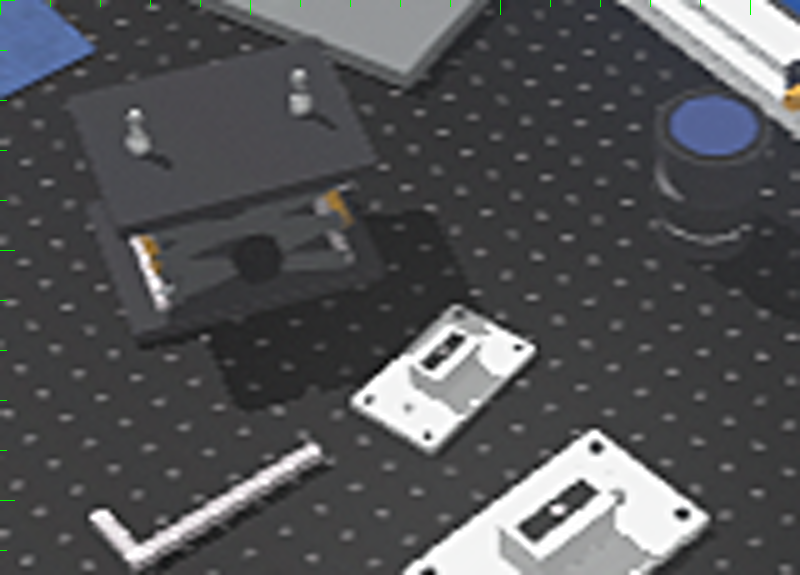

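View pics/sc3.png

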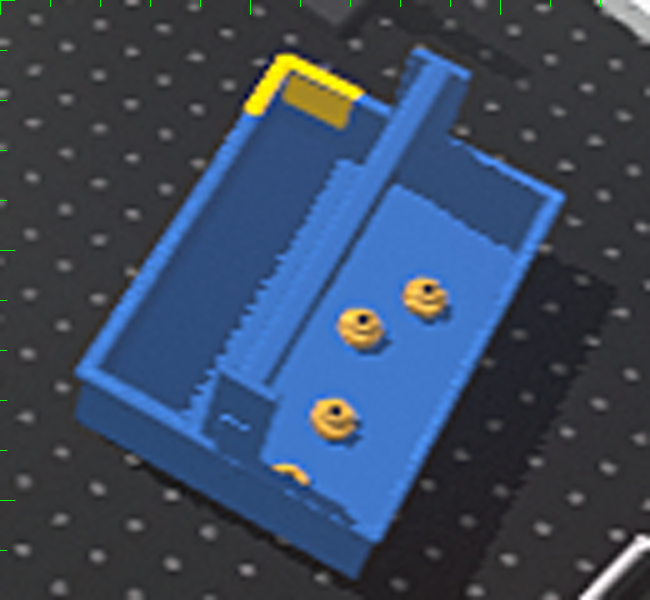

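```bash
cat > fit.py <<'E'
from h import *
from scipy.optimize import least_squares
def px(o,l): return (np.array(l,float)+.5)/5-.5+np.array(o)
def fit(obs,p0,names):
    def res(p,full=False):
        c,s=np.cos(p[2]),np.sin(p[2]);o=[]
        for n,M,uv in obs:
            M=np.array(M,float); W=np.c_[p[0]+c*M[:,0]-s*M[:,1],p[1]+s*M[:,0]+c*M[:,1],M[:,2]]
            o.append(proj(n,W)-uv)
        return o if full else np.concatenate(o).ravel()
    r=least_squares(res,p0); print(names,r.x.round(4),np.degrees(r.x[2]).round(2))
    for e in res(r.x,True): print(e.round(1).tolist())
    for k in range(len(obs)):
        pass
    return r.x
if __name__=="__main__":
    T=px((180,160),[(545,143),(675,141),(685,354),(553,356)])
    w=unproj("top",T,.01);print(w.round(3), np.linalg.norm(np.diff(w[[0,1,2,3,0]],axis=0),axis=1))
    # plate: axis x along image vertical
    obs=[("top",[(.075,.045,.01),(.075,-.045,.01),(-.075,-.045,.01),(-.075,.045,.01),(.05,0,.01),(-.05,0,.01)],px((180,160),[(545,143),(675,141),(685,354),(553,356),(610,178),(617,318)]))]
    fit(obs,[.5,0,0],"plate")
    tips=[(.05,0,.128),(-.05,0,.128)];b=[(.05,0,.1),(-.05,0,.1)]
    cor=[(.08,.06,.1),(-.08,.06,.1),(.08,-.06,.1)]
    t=("top",tips+b,px((180,160),[(168,116),(105,258),(178,128),(113,266)]))
    s=("side",tips+b,px((180,120),[(299,73),(134,112),(302,112),(140,152)]))
    tc=("top",[(.08,.06,.1),(-.08,.06,.1),(.08,-.06,.1)],px((180,160),[(118,60),(20,268),(275,122)]))
    sc=("side",[(.08,.06,.1),(-.08,.06,.1),(.08,-.06,.1),(-.08,-.06,.1)],px((180,120),[(318,40),(68,102),(376,158),(122,225)]))
    fit([t],[.5,.3,1],"jack top");fit([s],[.5,.3,1],"jack side");fit([t,s,tc,sc],[.5,.3,1],"jack")
    rim=[(.11,.075,.05),(.11,-.075,.05),(-.11,-.075,.05),(-.11,.075,.05)]
    t=("top",rim,px((340,120),[(127,238),(350,187),(448,495),(218,553)]))
    s=("side",rim,px((330,230),[(285,55),(563,197),(378,540),(78,372)]))
    fit([t],[.5,-.3,.3],"tote top");fit([s],[.5,-.3,.3],"tote side");fit([t,s],[.5,-.3,.3],"tote")
E
python3 fit.py
```

```text
[[ 0.604  0.067  0.01 ]
 [ 0.609 -0.024  0.01 ]
 [ 0.459 -0.036  0.01 ]
 [ 0.453  0.055  0.01 ]] [0.09122409 0.15140937 0.09082794 0.151359  ]
plate [0.5312 0.0154 0.0743] 4.26
[[0.2, 0.4], [-0.2, 0.0], [-0.3, -0.4], [-0.0, 0.0], [0.3, -0.1], [-0.0, 0.1]]
jack top [ 0.5326  0.328  -0.3458] -19.81
[[0.3, 0.3], [0.1, -0.3], [-0.5, 0.1], [0.0, -0.1]]
jack side [ 0.5333  0.3269 -0.3403] -19.5
[[-0.0, 0.4], [0.1, 0.5], [-0.0, -0.3], [-0.0, -0.5]]
jack [ 0.5332  0.3268 -0.3368] -19.3
[[0.5, 0.1], [0.7, -0.4], [-0.2, -0.1], [0.6, -0.2]]
[[-0.0, 0.4], [0.1, 0.5], [-0.1, -0.3], [-0.0, -0.4]]
[[-1.1, -1.0], [-1.4, 1.0], [0.6, -0.5]]
[[0.2, -0.6], [-0.4, -0.9], [1.0, 1.1], [-1.2, 1.0]]
tote top [ 0.5934 -0.3026  0.2831] 16.22
[[1.7, 0.6], [-1.3, 1.0], [-1.9, -0.1], [1.4, -1.3]]
tote side [ 0.5929 -0.3065  0.2909] 16.67
[[0.4, 1.6], [-1.0, 0.1], [-0.7, -1.0], [1.4, -0.1]]
tote [ 0.5933 -0.3052  0.2885] 16.53
[[2.3, 0.8], [-0.7, 1.0], [-1.0, -0.2], [2.4, -1.2]]
[[0.2, 1.2], [-1.3, -0.3], [-1.2, -1.5], [1.1, -0.7]]
```

Run:
```python
from h import *
s=cv2.imread("pics/side0.png")
crop(s,250,200,80,60,10,"pics/sc4.png")
```

```text
(no output)
```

View pics/sc4.png

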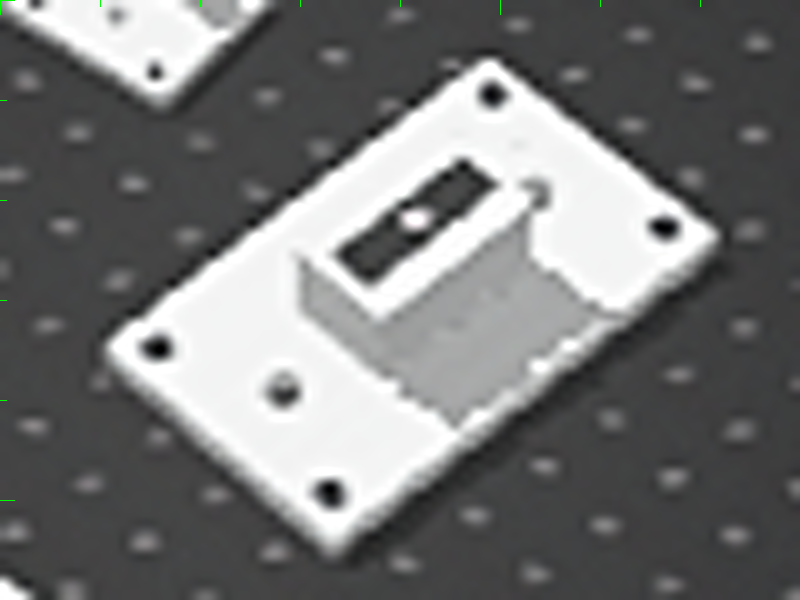

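```bash
cat >> h.py <<'E'
def cur():
    o=robot.get_obs(); return np.array(o['tool_pos']),R.from_euler('xyz',o['ee_rot']),o
def go(pos,yaw=None,rot=None):
    p,Rc,o=cur()
    Rt=rot if rot is not None else R.from_euler('xyz',[np.pi,0,yaw])
    print("t",round(o['time'],2),"shift",(Rc.inv().apply(np.array(pos)-p)*100).round(2),"rv",(Rc.inv()*Rt).as_rotvec().round(4),"F",np.round(o['wrist_force'],1),"w",round(o['width'],4))
E
python3 - <<'E'
from h import *
go([.5312,.0154,.15],.0743+np.pi)
E
```

```text
t 0.1 shift [-50.21 -37.53   6.91] rv [-0.0018 -0.0005 -0.3791] F [ 1.  -0.1 -0.4] w 0.0939
```

Call:
{"op": "apply_moves", "data": {
  "moves": [
    [[-2,-1.5,0.2],[0,0,-0.02],1],
    [[-5,-3.8,0.5],[0,0,-0.05],1],
    [[-8,-6,1],[0,0,-0.08],1],
    [[-11,-8.3,1.4],[0,0,-0.1],1],
    [[-14,-10.5,1.8],[0,0,-0.13],1],
    [[-17,-12.8,2.2],[0,0,-0.16],1],
    [[-20,-15,2.6],[0,0,-0.18],1],
    [[-23,-17.3,3],[0,0,-0.2],1],
    [[-26,-19.5,3.4],[0,0,-0.23],1],
    [[-29,-21.7,3.8],[0,0,-0.26],1]
  ]
}}

```text
time: 0.93
tool_pos: [0.377, 0.2289, 0.181]
ee_rot: [3.142, -0.0, 3.098]
wrist_force: [0.9, 1.0, 0.1]
width: 0.094
```

Run:
```python
from h import *
go([.5312,.0154,.12],.0743+np.pi)
```

```text
t 0.93 shift [-16.33 -20.66   6.09] rv [ 0.     -0.0003 -0.1175] F [0.9 1.  0.1] w 0.094
```

Call:
{"op": "apply_moves", "data": {
  "moves": [
    [[-2,-2.5,0.7],[0,0,-0.01],1],
    [[-4,-5,1.5],[0,0,-0.03],1],
    [[-6,-7.5,2.2],[0,0,-0.05],1],
    [[-8,-10,3],[0,0,-0.06],1],
    [[-10,-12.7,3.8],[0,0,-0.08],1],
    [[-12,-15.2,4.5],[0,0,-0.1],1],
    [[-14,-17.7,5.3],[0,0,-0.11],1],
    [[-16.3,-20.5,6],[0,0,-0.118],1],
    [[-16.3,-20.5,6],[0,0,-0.118],1],
    [[-16.3,-20.5,6],[0,0,-0.118],1]
  ]
}}

```text
time: 1.77
tool_pos: [0.53, 0.0173, 0.1199]
ee_rot: [3.141, -0.003, -3.072]
wrist_force: [0.2, 0.9, -0.4]
width: 0.094
```

Run:
```python
from h import *
go([.5312,.0154,.029],.0743+np.pi)
s=optics.snapshot("side")[:,:,::-1]
crop(s,220,150,130,100,6,"pics/s1.png")
```

```text
t 1.77 shift [-0.14 -0.2   9.09] rv [ 0.0008 -0.0032 -0.0043] F [ 0.2  0.9 -0.4] w 0.094
```

View pics/s1.png

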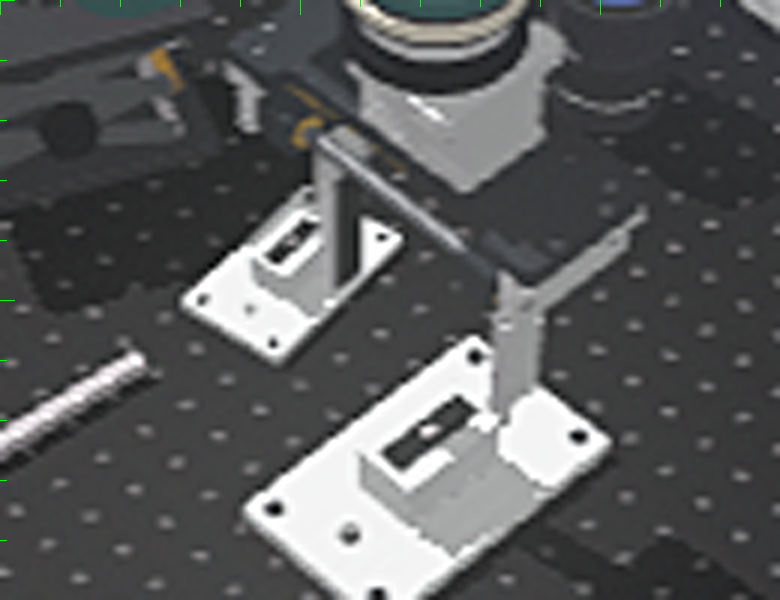

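Call:
{"op": "apply_moves", "data": {
  "moves": [
    [[-0.1,-0.2,1],[0,-0.003,-0.004],1],
    [[-0.1,-0.2,2.5],[0,-0.003,-0.004],1],
    [[-0.1,-0.2,4],[0,-0.003,-0.004],1],
    [[-0.1,-0.2,5.5],[0,-0.003,-0.004],1],
    [[-0.1,-0.2,7],[0,-0.003,-0.004],1],
    [[-0.1,-0.2,8],[0,-0.003,-0.004],1],
    [[-0.1,-0.2,8.7],[0,-0.003,-0.004],1],
    [[-0.1,-0.2,9],[0,-0.003,-0.004],1],
    [[-0.1,-0.2,9],[0,-0.003,-0.004],1],
    [[-0.1,-0.2,9],[0,-0.003,-0.004],1]
  ]
}}

```text
time: 2.65
tool_pos: [0.5318, 0.0168, 0.0321]
ee_rot: [-3.142, 0.004, -3.064]
wrist_force: [-0.1, 0.6, 0.6]
width: 0.0939
```

Call:
{"op": "apply_moves", "data": {
  "moves": [
    [[0,0,0],[0,0,0],0.3],
    [[0,0,0],[0,0,0],0],
    [[0,0,0],[0,0,0],0],
    [[0,0,0],[0,0,0],0],
    [[0,0,0],[0,0,0],0],
    [[0,0,0],[0,0,0],0],
    [[0,0,0],[0,0,0],0],
    [[0,0,0],[0,0,0],0],
    [[0,0,0],[0,0,0],0],
    [[0,0,0],[0,0,0],0]
  ]
}}

```text
time: 3.48
tool_pos: [0.5314, 0.0161, 0.0314]
ee_rot: [-3.141, 0.003, -3.064]
wrist_force: [-0.0, -2.1, -0.6]
width: 0.0358
```

Run:
```python
from h import *
print(cur())
go([.5312,.0154,.20],.0743+np.pi)
t=optics.snapshot("top")[:,:,::-1];s=optics.snapshot("side")[:,:,::-1]
crop(s,220,150,130,100,6,"pics/s2.png")
crop(t,230,150,130,100,6,"pics/t2.png")
```

```text
(array([0.53138635, 0.01611914, 0.03143089]), Rotation.from_matrix(array([[-9.97016071e-01, -7.71357839e-02,  3.00413998e-03],
                            [-7.71384266e-02,  9.97020092e-01, -7.73798749e-04],
                            [-2.93550034e-03, -1.00322442e-03, -9.99995188e-01]])), {'time': 3.4833, 'joint_positions': array([-7.59960923e-02,  1.59884545e-01,  1.67530213e+00, -5.63515474e-04,
        1.30335180e+00, -1.72385832e+00]), 'qvel': array([-0.0020939 , -0.00080479, -0.00039878,  0.00111948,  0.00108611,
       -0.00014669]), 'joint_torque': array([ 9.99525525e-01, -3.41019845e+01, -2.71029121e+01,  5.40589113e-01,
        1.42833455e-01,  1.86257239e-03]), 'tool_pos': array([0.53138635, 0.01611914, 0.03143089]), 'ee_rot': array([-3.14058942e+00,  2.93550456e-03, -3.06437719e+00]), 'wrist_force': array([-0.02051165, -2.10206781, -0.64546528]), 'wrist_torque': array([-0.25239091, -0.08759432,  0.01115607]), 'width': 0.03577844611601576})
t 3.48 shift [ -0.03  -0.09 -16.86] rv [-0.001   0.0029  0.0029] F [-0.  -2.1 -0.6] w 0.0358
```

View pics/s2.png

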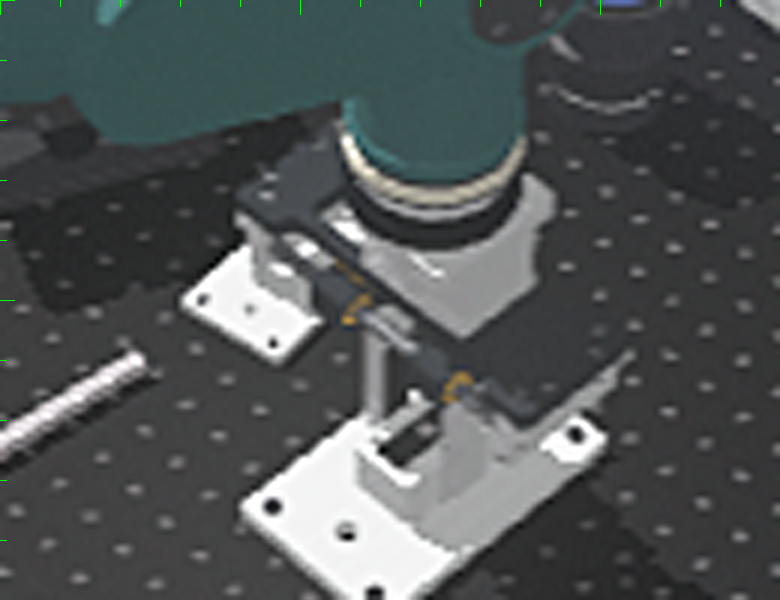

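View pics/t2.png

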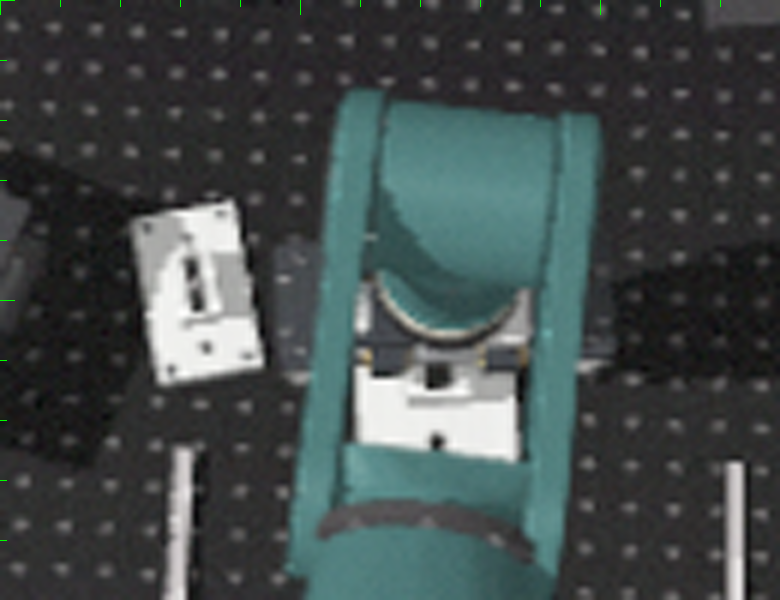

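Run:
```python
from fit import *
def p(l): return (np.array(l,float)+.5)/10-.5+np.array((250,200))
obs=[("side",[(.075,.045,.01),(.075,-.045,.01),(-.075,.045,.01),(.05,0,.01),(-.05,0,.01)],p([(490,60),(718,236),(110,346),(538,193),(283,390)]))]
fit(obs,[.5,0,0],"plate side")
```

```text
plate side [0.5318 0.0146 0.0742] 4.25
[[-0.1, 0.0], [-0.2, 0.0], [-0.2, -0.1], [0.2, 0.1], [0.3, -0.0]]
```

Call:
{"op": "apply_moves", "data": {
  "moves": [
    [[0,0,-0.5],[0,0,0],0],
    [[0,0,-1.5],[0,0,0],0],
    [[0,0,-3],[0,0,0],0],
    [[0,0,-5],[0,0,0],0],
    [[0,0,-7.5],[0,0,0],0],
    [[0,0,-10],[0,0,0],0],
    [[0,0,-12.5],[0,0,0],0],
    [[0,0,-15],[0,0,0],0],
    [[0,0,-16.5],[0,0,0],0],
    [[0,0,-17],[0,0,0],0]
  ]
}}

```text
time: 4.42
tool_pos: [0.5321, 0.0169, 0.2055]
ee_rot: [-3.141, 0.009, -3.064]
wrist_force: [-0.2, -0.1, -3.9]
width: 0.0357
```

Run:
```python
from h import *
go([.533,.328,.195],2.7986)
```

```text
t 4.42 shift [-2.49 31.01  1.07] rv [0.0017 0.009  0.4206] F [-0.2 -0.1 -3.9] w 0.0357
```

Call:
{"op": "apply_moves", "data": {
  "moves": [
    [[-0.1,0.8,0],[0,0.005,0.01],0],
    [[-0.2,2.5,0],[0,0.005,0.03],0],
    [[-0.3,5,0],[0,0.005,0.06],0],
    [[-0.5,8,0],[0,0.005,0.1],0],
    [[-0.8,11,0],[0,0.005,0.15],0],
    [[-1.1,14,0],[0,0.005,0.19],0],
    [[-1.4,17,0],[0,0.005,0.23],0],
    [[-1.6,20,0],[0,0.005,0.27],0],
    [[-1.8,23,0],[0,0.005,0.31],0],
    [[-2.0,25.5,0],[0,0.005,0.35],0]
  ]
}}

```text
time: 5.25
tool_pos: [0.5298, 0.2745, 0.1999]
ee_rot: [-3.141, -0.005, 2.868]
wrist_force: [-0.4, 0.4, -5.2]
width: 0.0357
```

Run:
```python
from h import *
go([.533,.328,.175],2.7986)
```

```text
t 5.25 shift [1.13 5.24 2.5 ] rv [-0.0009 -0.0051  0.0695] F [-0.4  0.4 -5.2] w 0.0357
```

Call:
{"op": "apply_moves", "data": {
  "moves": [
    [[0.3,1.5,0.3],[0,-0.003,0.02],0],
    [[0.6,3,0.8],[0,-0.003,0.04],0],
    [[0.9,4.2,1.5],[0,-0.003,0.06],0],
    [[1.1,4.9,2.0],[0,-0.003,0.07],0],
    [[1.1,5.2,2.4],[0,-0.003,0.07],0],
    [[1.1,5.2,2.5],[0,-0.003,0.07],0],
    [[1.1,5.2,2.5],[0,-0.003,0.07],0],
    [[1.1,5.2,2.5],[0,-0.003,0.07],0],
    [[1.1,5.2,2.5],[0,-0.003,0.07],0],
    [[1.1,5.2,2.5],[0,-0.003,0.07],0]
  ]
}}

```text
time: 6.08
tool_pos: [0.5349, 0.3249, 0.1773]
ee_rot: [3.141, 0.002, 2.798]
wrist_force: [0.1, -0.4, -3.8]
width: 0.0352
```

Run:
```python
from h import *
go([.533,.328,.175],2.7986)
t=optics.snapshot("top")[:,:,::-1];s=optics.snapshot("side")[:,:,::-1]
cv2.imwrite("pics/s3f.png",s);cv2.imwrite("pics/t3f.png",t)
crop(s,170,90,130,100,6,"pics/s3.png")
crop(t,160,150,130,100,6,"pics/t3.png")
```

```text
t 6.08 shift [0.28 0.23 0.23] rv [ 0.0009  0.0017 -0.0006] F [ 0.1 -0.4 -3.8] w 0.0352
```

View pics/s3.png

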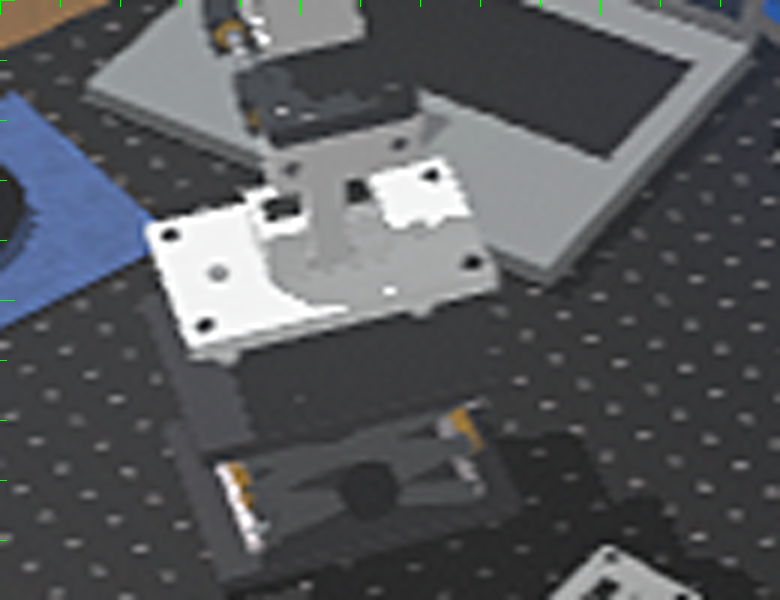

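View pics/t3.png

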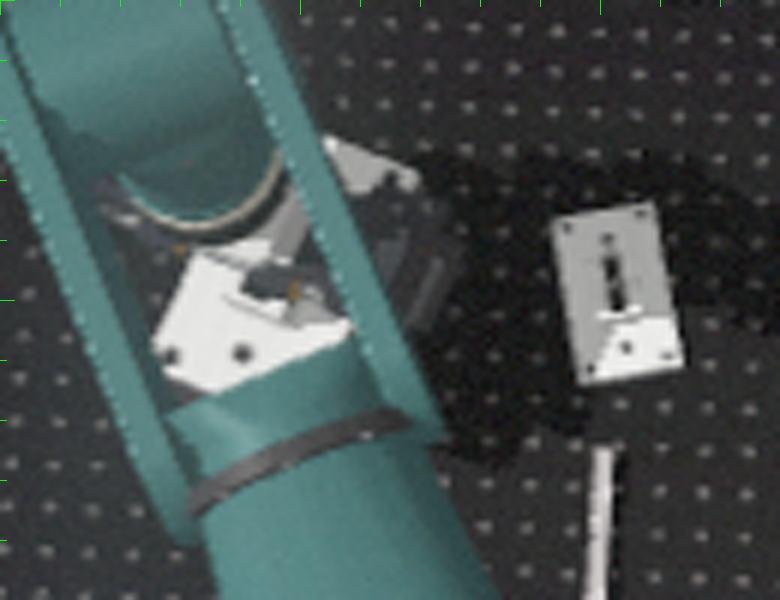

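Run:
```python
from fit import *
def p(o,l): return (np.array(l,float)+.5)/6-.5+np.array(o)
z=.1559
M=[(-.075,.045,z),(-.075,-.045,z),(.075,-.045,z),(.075,.045,z),(-.05,0,z)]
s=("side",M,p((170,90),[(147,228),(197,346),(497,278),(445,158),(218,272)]))
t=("top",[(-.05,0,z),(-.075,.045,z)],p((160,150),[(242,353),(155,348)]))
a=fit([s],[.5,.3,-.3],"side");b=fit([t],[.5,.3,-.3],"top");fit([s,t],[.5,.3,-.3],"both")
```

```text
side [ 0.5352  0.3246 -0.3478] -19.93
[[0.1, -0.2], [-0.8, 0.1], [0.3, -0.6], [-0.2, 0.3], [0.5, 0.3]]
top [ 0.5309  0.3149 -0.5274] -30.22
[[0.9, 0.1], [-0.9, -0.1]]
both [ 0.5361  0.3241 -0.3598] -20.62
[[0.6, -0.4], [-0.6, -0.1], [0.6, -0.4], [0.4, 0.4], [0.8, 0.2]]
[[0.4, -0.4], [-1.4, 2.1]]
```

Run:
```python
from h import *
go([.533,.3273,.165],2.7986)
```

```text
t 6.18 shift [0.24 0.15 1.22] rv [ 0.0008  0.0016 -0.0004] F [ 0.4  1.1 -4.3] w 0.0359
```

Call:
{"op": "apply_moves", "data": {
  "moves": [
    [[0.12,0.08,0.3],[0,0.001,0],0],
    [[0.24,0.15,0.6],[0.001,0.0015,0],0],
    [[0.24,0.15,0.9],[0.001,0.0015,0],0],
    [[0.24,0.15,1.1],[0.001,0.0015,0],0],
    [[0.24,0.15,1.1],[0.001,0.0015,0],0],
    [[0.24,0.15,1.1],[0.001,0.0015,0],0],
    [[0.24,0.15,1.1],[0.001,0.0015,0],0],
    [[0.24,0.15,1.1],[0.001,0.0015,0],0],
    [[0.24,0.15,1.1],[0.001,0.0015,0],0],
    [[0.24,0.15,1.1],[0.001,0.0015,0],0]
  ]
}}

```text
time: 7.02
tool_pos: [0.5329, 0.3277, 0.1658]
ee_rot: [-3.141, -0.0, 2.799]
wrist_force: [-0.0, 1.6, -4.0]
width: 0.0359
```

Run:
```python
from h import *
go([.533,.3273,.165],2.7986)
t=optics.snapshot("top")[:,:,::-1];s=optics.snapshot("side")[:,:,::-1]
crop(s,185,105,78,60,10,"pics/s4.png")
crop(t,160,150,130,100,6,"pics/t4.png")
go([.533,.3273,.165],2.7986)
```

```text
t 7.02 shift [-0.02 -0.03  0.08] rv [-0.0005 -0.0003  0.0002] F [-0.   1.6 -4. ] w 0.0359
t 7.12 shift [-0.03 -0.03  0.07] rv [-0.0006 -0.0004  0.0002] F [ 0.5  0.1 -4.2] w 0.0354
```

View pics/s4.png

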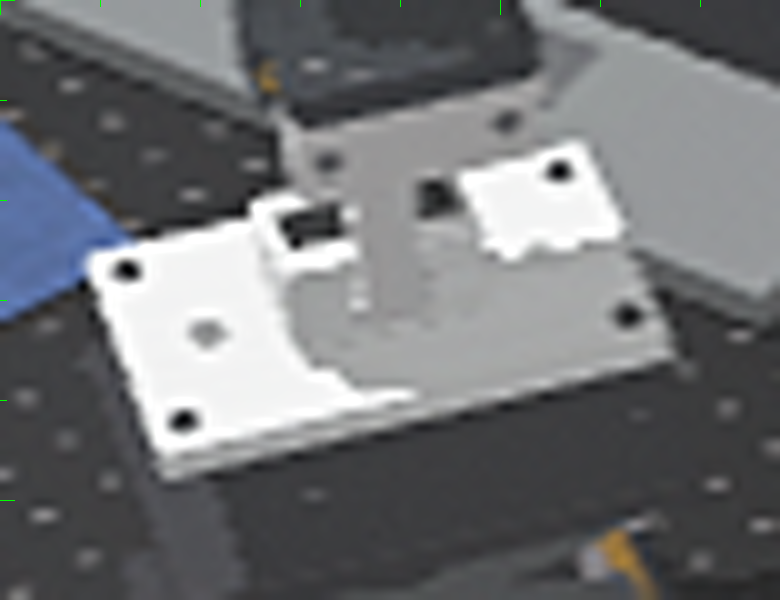

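Call:
{"op": "apply_moves", "data": {
  "moves": [
    [[-0.02,-0.03,0.2],[0,0,0],0],
    [[-0.02,-0.03,0.5],[0,0,0],0],
    [[-0.02,-0.03,0.8],[0,0,0],0],
    [[-0.02,-0.03,1.1],[0,0,0],0],
    [[-0.02,-0.03,1.4],[0,0,0],0],
    [[-0.02,-0.03,1.6],[0,0,0],0],
    [[-0.02,-0.03,1.8],[0,0,0],0],
    [[-0.02,-0.03,2.0],[0,0,0],0],
    [[-0.02,-0.03,2.1],[0,0,0],0],
    [[-0.02,-0.03,2.1],[0,0,0],0]
  ]
}}

```text
time: 7.95
tool_pos: [0.5327, 0.3272, 0.1442]
ee_rot: [-3.14, -0.001, 2.799]
wrist_force: [0.1, 0.5, -3.3]
width: 0.0355
```

Run:
```python
from h import *
go([.533,.3273,.1314],2.7986)
```

```text
t 7.95 shift [-0.03  0.02  1.28] rv [-0.0012 -0.001   0.0002] F [ 0.1  0.5 -3.3] w 0.0355
```

Call:
{"op": "apply_moves", "data": {
  "moves": [
    [[0,0,0.15],[0,0,0],0],
    [[0,0,0.3],[0,0,0],0],
    [[0,0,0.45],[0,0,0],0],
    [[0,0,0.6],[0,0,0],0],
    [[0,0,0.7],[0,0,0],0],
    [[0,0,0.8],[0,0,0],0],
    [[0,0,0.9],[0,0,0],0],
    [[0,0,1.0],[0,0,0],0],
    [[0,0,1.0],[0,0,0],0],
    [[0,0,1.0],[0,0,0],0]
  ]
}}

```text
time: 8.78
tool_pos: [0.5329, 0.3273, 0.1345]
ee_rot: [-3.141, -0.0, 2.799]
wrist_force: [0.5, 0.5, -5.0]
width: 0.0357
```

Run:
```python
from h import *
go([.533,.3273,.1314],2.7986)
```

```text
t 8.78 shift [-0.01  0.    0.31] rv [-0.0007 -0.0004  0.0002] F [ 0.5  0.5 -5. ] w 0.0357
```

Call:
{"op": "apply_moves", "data": {
  "moves": [
    [[0,0,0.05],[0,0,0],0],
    [[0,0,0.1],[0,0,0],0],
    [[0,0,0.15],[0,0,0],0],
    [[0,0,0.2],[0,0,0],0],
    [[0,0,0.24],[0,0,0],0],
    [[0,0,0.28],[0,0,0],0],
    [[0,0,0.32],[0,0,0],0],
    [[0,0,0.35],[0,0,0],0],
    [[0,0,0.35],[0,0,0],0],
    [[0,0,0.35],[0,0,0],0]
  ]
}}

```text
time: 9.62
tool_pos: [0.5329, 0.3273, 0.1315]
ee_rot: [-3.141, -0.0, 2.799]
wrist_force: [-0.6, 0.1, -1.9]
width: 0.0356
```

Run:
```python
from h import *
go([.533,.3273,.1314],2.7986)
```

```text
t 9.62 shift [-0.01  0.    0.01] rv [-0.0005 -0.0002  0.0002] F [-0.6  0.1 -1.9] w 0.0356
```

Call:
{"op": "apply_moves", "data": {
  "moves": [
    [[0,0,0.03],[0,0,0],0],
    [[0,0,0.06],[0,0,0],0],
    [[0,0,0.08],[0,0,0],0],
    [[0,0,0.08],[0,0,0],0],
    [[0,0,0.08],[0,0,0],0],
    [[0,0,0.08],[0,0,0],0],
    [[0,0,0.08],[0,0,0],0],
    [[0,0,0.08],[0,0,0],0],
    [[0,0,0.08],[0,0,0],0],
    [[0,0,0.08],[0,0,0],0]
  ]
}}

```text
time: 10.45
tool_pos: [0.5329, 0.3274, 0.1314]
ee_rot: [-3.141, 0.0, 2.799]
wrist_force: [-2.2, 0.1, 5.6]
width: 0.0358
```

Call:
{"op": "apply_moves", "data": {
  "moves": [
    [[0,0,0.02],[0,0,0],0.37],
    [[0,0,0],[0,0,0],0.4],
    [[0,0,0],[0,0,0],0.45],
    [[0,0,0],[0,0,0],0.5],
    [[0,0,0],[0,0,0],0.6],
    [[0,0,0],[0,0,0],0.7],
    [[0,0,0],[0,0,0],0.8],
    [[0,0,0],[0,0,0],0.9],
    [[0,0,0],[0,0,0],0.9],
    [[0,0,0],[0,0,0],0.9]
  ]
}}

```text
time: 11.28
tool_pos: [0.5328, 0.3273, 0.1302]
ee_rot: [-3.141, -0.001, 2.799]
wrist_force: [0.7, 1.0, 0.7]
width: 0.083
```

Call:
{"op": "apply_moves", "data": {
  "moves": [
    [[0,0,-0.5],[0,0,0],0.9],
    [[0,0,-1.5],[0,0,0],0.9],
    [[0,0,-3],[0,0,0],0.9],
    [[0,0,-4.5],[0,0,0],0.9],
    [[0,0,-6.5],[0,0,0],0.9],
    [[0,0,-8.5],[0,0,0],0.9],
    [[0,0,-10.5],[0,0,0],0.9],
    [[0,0,-12.5],[0,0,0],0.9],
    [[0,0,-14],[0,0,0],0.9],
    [[0,0,-14],[0,0,0],0.9]
  ]
}}

```text
time: 12.12
tool_pos: [0.5343, 0.3281, 0.2764]
ee_rot: [3.135, 0.006, 2.799]
wrist_force: [-0.2, -0.5, 0.5]
width: 0.085
```

Run:
```python
from h import *
s=optics.snapshot("side")[:,:,::-1]
crop(s,170,90,130,100,6,"pics/s5.png")
go([.593,-.305,.26],.287)
```

```text
t 12.17 shift [-26.84 -57.62   1.27] rv [ 0.0062 -0.0032  2.5118] F [ 0.3  0.6 -0.5] w 0.0846
```

View pics/s5.png

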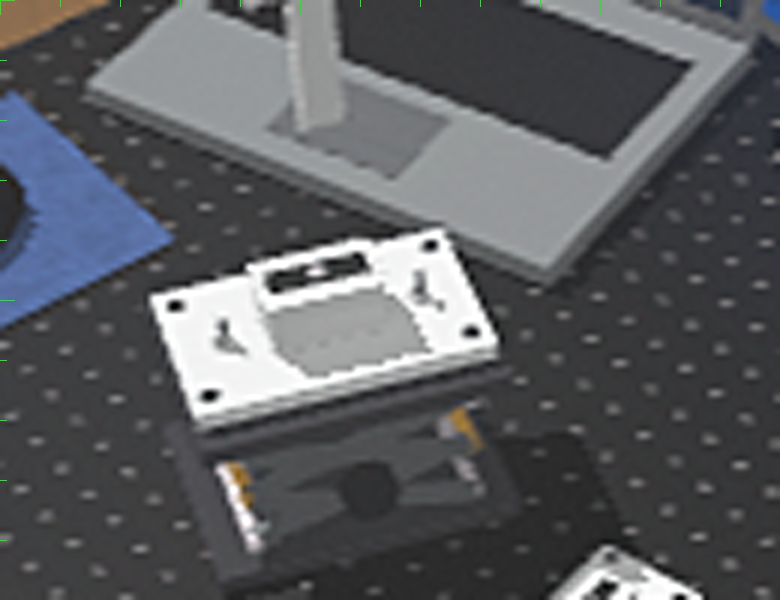

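Call:
{"op": "apply_moves", "data": {
  "moves": [
    [[-0.7,-1.4,0],[0,0,0.1],1],
    [[-2,-4.3,0],[0,0,0.22],1],
    [[-3.3,-7.2,0],[0,0,0.34],1],
    [[-4.7,-10,0],[0,0,0.46],1],
    [[-6,-13,0],[0,0,0.58],1],
    [[-7.4,-16,0],[0,0,0.7],1],
    [[-8.8,-19,0],[0,0,0.82],1],
    [[-10.2,-22,0],[0,0,0.94],1],
    [[-11.6,-25,0],[0,0,1.06],1],
    [[-13,-28,0],[0,0,1.18],1]
  ]
}}

```text
time: 13.0
tool_pos: [0.5606, 0.0184, 0.2691]
ee_rot: [-3.139, 0.0, 1.613]
wrist_force: [0.3, 0.1, -0.7]
width: 0.0935
```

Run:
```python
from h import *
go([.593,-.305,.22],.287)
```

```text
t 13.0 shift [-32.45   1.89   4.91] rv [-0.0024  0.0021  1.3259] F [ 0.3  0.1 -0.7] w 0.0935
```

Call:
{"op": "apply_moves", "data": {
  "moves": [
    [[-2,0.1,0],[0,0,0.11],1],
    [[-5,0.3,0],[0,0,0.23],1],
    [[-8.5,0.5,0.5],[0,0,0.35],1],
    [[-12,0.7,1],[0,0,0.47],1],
    [[-15.5,0.9,1.5],[0,0,0.59],1],
    [[-19,1.1,2],[0,0,0.71],1],
    [[-22.5,1.3,2.5],[0,0,0.83],1],
    [[-26,1.5,3],[0,0,0.95],1],
    [[-29,1.7,4],[0,0,1.07],1],
    [[-31,1.8,4.5],[0,0,1.18],1]
  ]
}}

```text
time: 13.83
tool_pos: [0.5929, -0.2917, 0.2223]
ee_rot: [-3.139, 0.004, 0.43]
wrist_force: [-0.1, -0.4, -0.4]
width: 0.0937
```

Run:
```python
from h import *
go([.593,-.305,.15],.287)
```

```text
t 13.83 shift [-0.52  1.23  7.23] rv [-0.0023  0.0041  0.1434] F [-0.1 -0.4 -0.4] w 0.0937
```

Call:
{"op": "apply_moves", "data": {
  "moves": [
    [[-0.2,0.5,0.5],[0,0.002,0.05],1],
    [[-0.5,1.2,1.5],[0,0.004,0.12],1],
    [[-0.5,1.2,3],[0,0.004,0.143],1],
    [[-0.5,1.2,4],[0,0.004,0.143],1],
    [[-0.5,1.2,5],[0,0.004,0.143],1],
    [[-0.5,1.2,6],[0,0.004,0.143],1],
    [[-0.5,1.2,6.5],[0,0.004,0.143],1],
    [[-0.5,1.2,6.5],[0,0.004,0.143],1],
    [[-0.5,1.2,6.5],[0,0.004,0.143],1],
    [[-0.5,1.2,6.5],[0,0.004,0.143],1]
  ]
}}

```text
time: 14.67
tool_pos: [0.595, -0.3019, 0.1616]
ee_rot: [3.14, -0.004, 0.296]
wrist_force: [0.7, -0.1, 0.3]
width: 0.094
```

Run:
```python
from h import *
s=optics.snapshot("side")[:,:,::-1];t=optics.snapshot("top")[:,:,::-1]
crop(s,330,220,130,100,6,"pics/s6.png")
crop(t,340,130,120,100,6,"pics/t6.png")
go([.593,-.305,.094],.287)
```

```text
t 14.77 shift [-0.32  0.21  6.78] rv [ 0.0016 -0.0045  0.009 ] F [-0.8  0.6 -0.1] w 0.0937
```

View pics/s6.png

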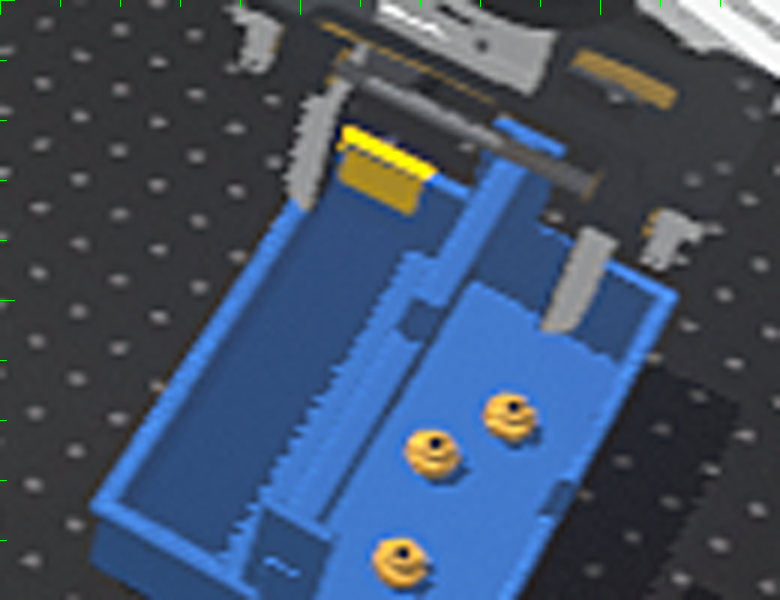

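View pics/t6.png

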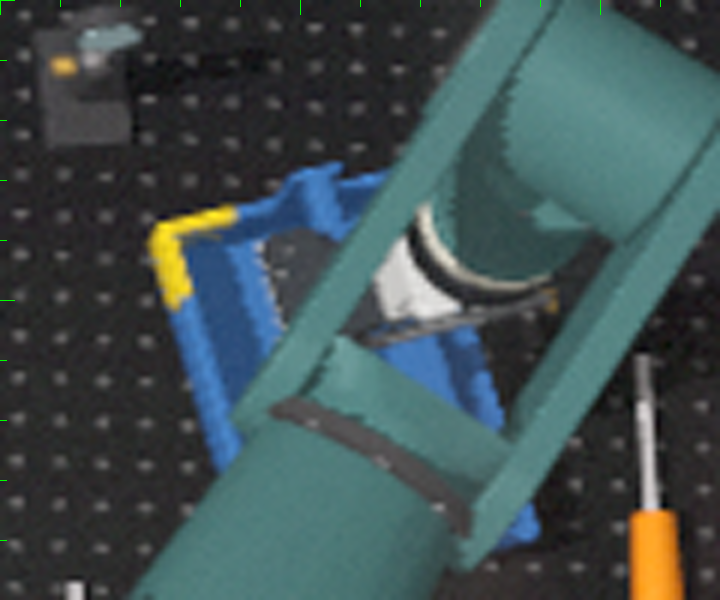

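Call:
{"op": "apply_moves", "data": {
  "moves": [
    [[-0.1,0.1,0.7],[0,-0.002,0.009],1],
    [[-0.3,0.2,2],[0,-0.004,0.009],1],
    [[-0.3,0.2,3.3],[0,-0.004,0.009],1],
    [[-0.3,0.2,4.5],[0,-0.004,0.009],1],
    [[-0.3,0.2,5.5],[0,-0.004,0.009],1],
    [[-0.3,0.2,6.2],[0,-0.004,0.009],1],
    [[-0.3,0.2,6.7],[0,-0.004,0.009],1],
    [[-0.3,0.2,6.7],[0,-0.004,0.009],1],
    [[-0.3,0.2,6.7],[0,-0.004,0.009],1],
    [[-0.3,0.2,6.7],[0,-0.004,0.009],1]
  ]
}}

```text
time: 15.6
tool_pos: [0.593, -0.3049, 0.0944]
ee_rot: [3.14, -0.0, 0.287]
wrist_force: [-0.1, -1.0, 0.7]
width: 0.0938
```

Run:
```python
from h import *
go([.593,-.305,.094],.287)
```

```text
t 15.6 shift [-0.    0.01  0.04] rv [ 0.0011 -0.0001 -0.0002] F [-0.1 -1.   0.7] w 0.0938
```

Call:
{"op": "apply_moves", "data": {
  "moves": [
    [[0,0,0],[0,0,0],0.6],
    [[0,0,0],[0,0,0],0.4],
    [[0,0,0],[0,0,0],0.25],
    [[0,0,0],[0,0,0],0.1],
    [[0,0,0],[0,0,0],0],
    [[0,0,0],[0,0,0],0],
    [[0,0,0],[0,0,0],0],
    [[0,0,0],[0,0,0],0],
    [[0,0,0],[0,0,0],0],
    [[0,0,0],[0,0,0],0]
  ]
}}

```text
time: 16.43
tool_pos: [0.5925, -0.3046, 0.0936]
ee_rot: [-3.142, 0.001, 0.287]
wrist_force: [0.2, 0.4, 0.5]
width: 0.0308
```

Call:
{"op": "apply_moves", "data": {
  "moves": [
    [[0,0,0],[0,0,0],0],
    [[0,0,-0.3],[0,0,0],0],
    [[0,0,-1],[0,0,0],0],
    [[0,0,-2],[0,0,0],0],
    [[0,0,-3.5],[0,0,0],0],
    [[0,0,-5],[0,0,0],0],
    [[0,0,-7],[0,0,0],0],
    [[0,0,-9],[0,0,0],0],
    [[0,0,-11],[0,0,0],0],
    [[0,0,-13],[0,0,0],0]
  ]
}}

```text
time: 17.27
tool_pos: [0.5923, -0.3042, 0.2245]
ee_rot: [-3.141, 0.002, 0.287]
wrist_force: [-0.1, 0.9, -3.8]
width: 0.0137
```

Run:
```python
from h import *
s=optics.snapshot("side")[:,:,::-1]
crop(s,330,160,160,120,5,"pics/s7.png")
go([.48,-.24,.36],.287)
print(cur()[2]['joint_positions'])
```

```text
t 17.32 shift [ -9.01  -9.4  -13.07] rv [ 0.0058 -0.0044 -0.0001] F [ 1.6 -0.1  0.4] w 0.0139
[-5.59369133e-01  3.47819608e-01  1.03947109e+00 -5.57465547e-04
  1.74709525e+00  7.24456324e-01]
```

View pics/s7.png

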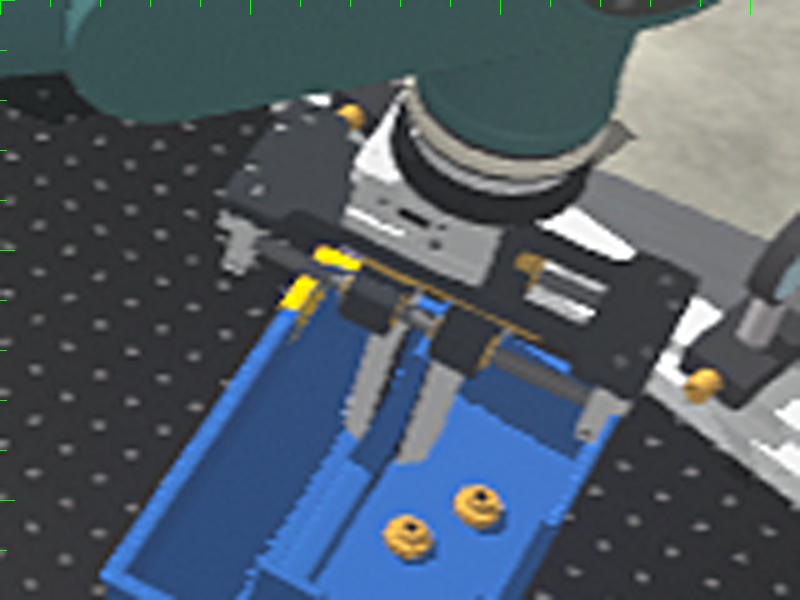

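Call:
{"op": "apply_moves", "data": {
  "moves": [
    [[-0.3,-0.3,-1],[0,0,-0.03],0],
    [[-1,-1,-2.5],[0,0,-0.08],0],
    [[-2,-2,-4],[0,0,-0.15],0],
    [[-3,-3,-6],[0,0,-0.23],0],
    [[-4,-4.2,-8],[0,0,-0.32],0],
    [[-5.2,-5.5,-10],[0,0,-0.41],0],
    [[-6.4,-6.8,-11.5],[0,0,-0.5],0],
    [[-7.6,-8,-12.5],[0,0,-0.59],0],
    [[-8.6,-9,-13],[0,0,-0.68],0],
    [[-9,-9.4,-13],[0,0,-0.77],0]
  ]
}}

```text
time: 18.15
tool_pos: [0.4786, -0.239, 0.3562]
ee_rot: [3.139, 0.001, 1.061]
wrist_force: [1.0, -0.6, -3.9]
width: 0.0136
```

Call:
{"op": "apply_moves", "data": {
  "moves": [
    [[0,0,0],[0,0,-0.09],0],
    [[0,0,0],[0,0,-0.18],0],
    [[0,0,0],[0,0,-0.27],0],
    [[0,0,0],[0,0,-0.36],0],
    [[0,0,0],[0,0,-0.45],0],
    [[0,0,0],[0,0,-0.54],0],
    [[0,0,0],[0,0,-0.63],0],
    [[0,0,0],[0,0,-0.72],0],
    [[0,0,0],[0,0,-0.8],0],
    [[0,0,0],[0,0,-0.84],0]
  ]
}}

```text
time: 18.98
tool_pos: [0.4796, -0.2396, 0.3531]
ee_rot: [-3.14, -0.001, 1.9]
wrist_force: [-0.4, -0.1, -3.6]
width: 0.0137
```

Run:
```python
from h import *
p,Rc,o=cur();print(p,o['ee_rot'],o['joint_positions'],o['wrist_force'],o['wrist_torque'],o['width'])
cv2.imwrite("pics/s8.png",optics.snapshot("side")[:,:,::-1])
cv2.imwrite("pics/t8.png",optics.snapshot("top")[:,:,::-1])
```

```text
[ 0.47957018 -0.2395895   0.35313752] [-3.13997117e+00 -9.73866200e-04  1.90027790e+00] [-5.68680312e-01  7.07700388e-02  1.12515590e+00 -7.11398018e-04
  1.94743863e+00 -8.98423741e-01] [-0.38857949 -0.14298234 -3.63162657] [-0.01906191  0.04932369  0.03389069] 0.013718414026611635
```

View pics/s8.png

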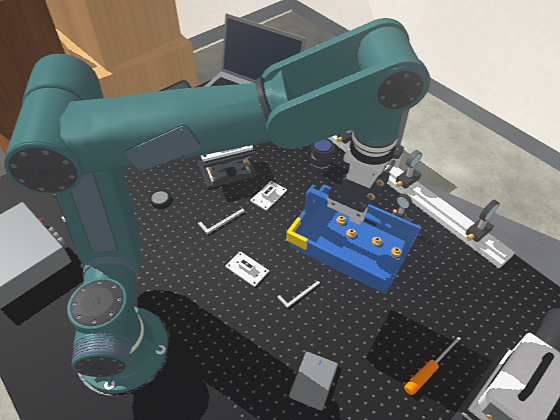

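View pics/t8.png

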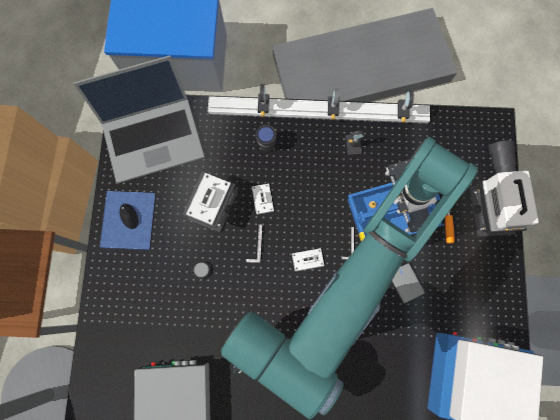

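Call:
{"op": "apply_moves", "data": {
  "moves": [
    [[0,0,0],[-0.01,-0.01,0],0],
    [[0,0,0],[-0.03,-0.03,0],0],
    [[0,0,0],[-0.05,-0.055,0],0],
    [[0,0,0],[-0.075,-0.08,0],0],
    [[0,0,0],[-0.1,-0.11,0],0],
    [[0,0,0],[-0.12,-0.13,0],0],
    [[0,0,0],[-0.14,-0.155,0],0],
    [[0,0,0],[-0.16,-0.18,0],0],
    [[0,0,0],[-0.18,-0.2,0],0],
    [[0,0,0],[-0.2,-0.22,0],0]
  ]
}}

```text
time: 19.92
tool_pos: [0.4792, -0.2393, 0.3533]
ee_rot: [2.939, 0.218, 1.874]
wrist_force: [0.4, -0.6, -4.0]
width: 0.0136
```

Call:
{"op": "apply_moves", "data": {
  "moves": [
    [[0,0,0],[-0.02,-0.022,0],0],
    [[0,0,0],[-0.04,-0.044,0],0],
    [[0,0,0],[-0.06,-0.066,0],0],
    [[0,0,0],[-0.08,-0.09,0],0],
    [[0,0,0],[-0.1,-0.11,0],0],
    [[0,0,0],[-0.12,-0.13,0],0],
    [[0,0,0],[-0.14,-0.155,0],0],
    [[0,0,0],[-0.17,-0.19,0],0],
    [[0,0,0],[-0.2,-0.22,0],0],
    [[0,0,0],[-0.22,-0.24,0],0]
  ]
}}

```text
time: 20.75
tool_pos: [0.4786, -0.239, 0.3523]
ee_rot: [2.692, 0.444, 1.793]
wrist_force: [-0.3, -0.1, -4.6]
width: 0.0136
```

Run:
```python
from h import *
p,Rc,o=cur();print(p,o['ee_rot'],o['joint_positions'],o['wrist_force'],o['wrist_torque'],o['width'])
s=optics.snapshot("side")[:,:,::-1]
cv2.imwrite("pics/s9.png",s)
crop(s,270,180,160,120,5,"pics/s9c.png")
```

```text
[ 0.47857946 -0.23896836  0.35230947] [2.69209262 0.44412493 1.79316476] [-0.60638233 -0.39284163  1.64944302  0.06161105  1.26694157 -0.93155967] [-0.32951266 -0.09290545 -4.60296375] [ 0.31763359  0.67863601 -0.01916867] 0.013631508529604684
```

View pics/s9.png

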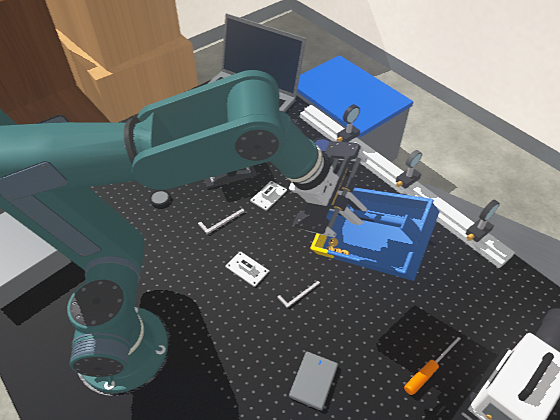

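View pics/s9c.png

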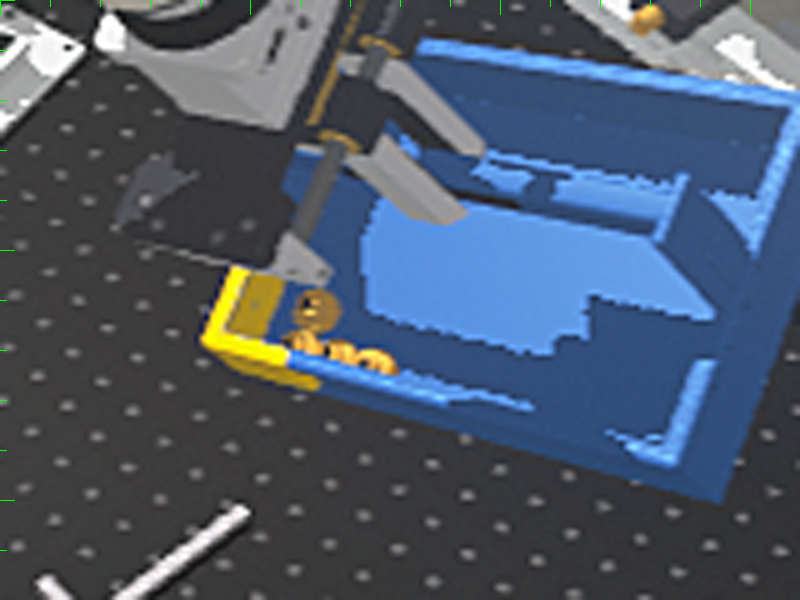

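Run:
```python
from h import *
from scipy.optimize import least_squares
p,Rc,o=cur()
print(o['time'])
Rt=Rc*R.from_euler('xyz',[np.pi,0,0])
org=p-Rt.apply([0,0,.0936])
print("tilt",np.arccos(Rt.as_matrix()[2,2]),"x,y axis angle",np.arccos(Rt.as_matrix()[2,:2]))
rim=np.array([(.11,.075,.05),(.11,-.075,.05),(-.11,-.075,.05),(-.11,.075,.05)])
q=proj("side",org+Rt.apply(rim)); print("pred crop px",((q-[270,180]+.5)*5-.5).round(0))
# fit 6dof with visible corners: yellow(205,340), (-,+) (722,500)?, (-,-)(805,95), (+,-) (420,40)
obs=(np.array([(203,340),(418,40),(808,98)])+.5)/5-.5+[270,180]
def res(v): # slip about tool y axis + small rest
    Rn=Rc*R.from_rotvec([0,v[0],0])*R.from_euler('xyz',[np.pi,0,0])
    on=p-Rn.apply([v[1],0,v[2]+.0936]); return (proj("side",on+Rn.apply(rim[[0,1,2]]))-obs).ravel()
r=least_squares(res,[0,0,0]);print("slip",r.x,r.fun.round(1))
v=r.x;Rn=Rc*R.from_rotvec([0,v[0],0])*R.from_euler('xyz',[np.pi,0,0]);on=p-Rn.apply([v[1],0,v[2]+.0936])
M=Rn.as_matrix();print("tilt",np.arccos(M[2,2]),np.arccos(M[2,:2]))
# nuts top face z=.016 (approx .012 visible centre)
K,rv,t=cal("side");Rm=cv2.Rodrigues(rv)[0];C=-Rm.T@t
for uv in [(318,308),(303,343),(342,351),(375,362)]:
    u=(np.array(uv)+.5)/5-.5+[270,180]
    d=Rm.T@np.linalg.inv(K)@np.r_[u,1]
    Cl=Rn.inv().apply(C-on);dl=Rn.inv().apply(d)
    for z in(.012,): print((Cl+dl*(z-Cl[2])/dl[2]).round(3))
print("corner z",(on+Rn.apply([.106,.071,.004])))
```

```text
20.8
tilt 0.6207556695945948 x,y axis angle [2.01478407 1.97380151]
pred crop px [[211. 335.]
 [343.  29.]
 [804.  96.]
 [668. 456.]]
slip [-0.08036729  0.00440803  0.00246526] [ 7.2  1.8 -9.7  0.5  1.7 -1.6]
tilt 0.6819747906049484 [2.08686093 1.97380151]
[0.111 0.038 0.012]
[0.111 0.056 0.012]
[0.089 0.055 0.012]
[0.07  0.057 0.012]
corner z [ 0.45076624 -0.21116878  0.20238919]
```

Call:
{"op": "apply_moves", "data": {
  "moves": [
    [[0,0,0],[0,0,0],0],
    [[0,0,0],[0,0,0],0],
    [[0,0,0],[0,0,0],0],
    [[0,0,0],[0,0,0],0],
    [[0,0,0],[0,0,0],0],
    [[0,0,0],[0,0,0],0],
    [[0,0,0],[0,0,0],0],
    [[0,0,0],[0,0,0],0],
    [[0,0,0],[0,0,0],0],
    [[0,0,0],[0,0,0],0]
  ]
}}

```text
time: 21.63
tool_pos: [0.4798, -0.2398, 0.3536]
ee_rot: [2.692, 0.445, 1.794]
wrist_force: [0.1, 0.3, -4.8]
width: 0.0136
```

Run:
```python
from h import *
p,Rc,o=cur();print(p,o['ee_rot'],np.abs(o['qvel']).max(),o['wrist_force'],o['wrist_torque'],o['width'])
s=optics.snapshot("side")[:,:,::-1];t=optics.snapshot("top")[:,:,::-1]
crop(s,270,180,160,120,5,"pics/s10c.png")
cv2.imwrite("pics/t10.png",t)
```

```text
[ 0.47984256 -0.23984431  0.35360345] [2.6917698  0.44538012 1.79366523] 0.002065492023206612 [ 0.06211221  0.28851783 -4.8325859 ] [0.27771329 0.69140232 0.01906585] 0.01363642526186521
```

View pics/s10c.png

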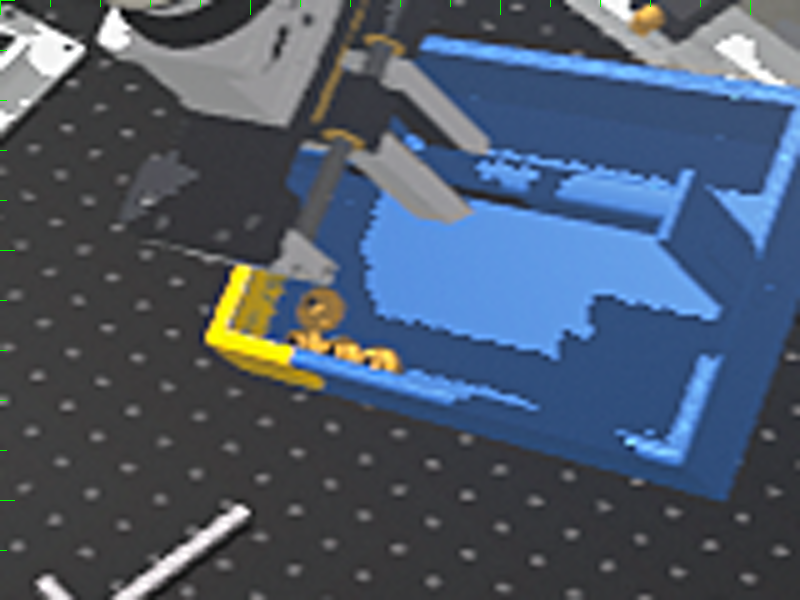

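View pics/t10.png

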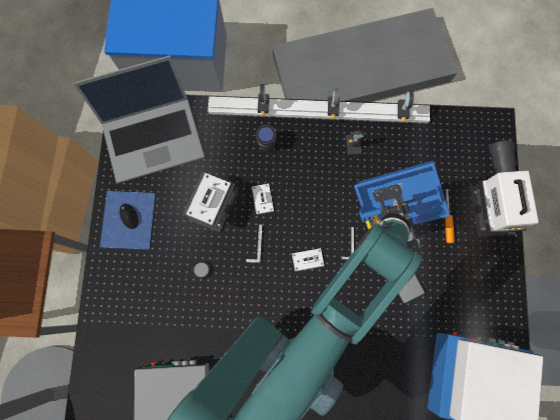

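Everything is at rest: the plate is seated on the jack, all four nuts are in the yellow corner, the tote is held clear of everything, and the other things have not moved. I am handing in.

```bash
python3 -c "
from bench import job; print(job.close_job())"
```

```text
the job is handed in; nothing more can be done
None
```

The plate is on the jack and released. The tote is held still in the air, tilted towards its yellow corner, with all four nuts gathered there. I handed the job in at about 22 s; it gave no verdict.

- **Plate:** I picked the 150 x 90 mm plate (measured at about 151 x 91 mm). I lowered it over both studs until the wrist force reversed to +5.6 N, then opened the gripper. In the pictures afterwards both studs come through the holes and the plate lies flat. It settled with the gripper at (0.533, 0.327) m, right where the cameras put the jack's studs.
- **Tote:** I gripped it by the handle, lifted it, turned it so the yellow corner faced the base, and tilted it.
    - **Tilt:** 0.62 rad (36 degrees), with both sides sloping 23 to 25 degrees down to the corner. The corner is about 0.2 m above the bench.
    - **Stillness:** the last joint speeds were below 0.003 rad/s.
    - **Nuts:** all four are about 15 to 45 mm from the corner.
- **Other things:** the last top picture shows the bystanders where they were at the start. The drive is partly hidden by the arm.

**Checks that disagreed:**
- **Tote slip:** one fit suggested the tote had slipped 0.08 rad in the grip. It fitted badly because I had misjudged one rim corner in the picture. The no-slip position matches the two rim corners I could see clearly, and both results meet the limits.
- **Top-camera plate fit:** while the plate hovered over the jack, a fit from only two points in the top picture was about 10 mm and 10 degrees off. I went by the side camera and the gripper's own position, which agreed within 1 mm.
- **Early lift:** the fingers were still closing when I started to lift the tote, but they closed on the handle (13.7 mm opening) and held.

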